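Put the muddled things on the tiled counter back in their places

ROBOT

A 6-joint arm with a two-finger parallel gripper is mounted at the origin on the work surface. World frame = base frame: x ahead of the robot, y to its left, z up, the work surface at z = 0. Lengths are in m, angles in rad, forces in N, time in s.
With the tool pointing down it reaches from about 0.3 to 0.75 m from the base axis. Payload 8.5 kg.
Tool frame: the origin (TCP) lies midway between the tips of the shut fingers; the grasp point (between the pads) lies 19 mm behind it; x points along the fingers, y is the direction in which the jaws open and shut, and the axes are right-handed (so a half turn about x gives the same grasp; the last joint's range is limited). The gripper opens to 85 mm and grips with 20 to 120 N. Pads are 22 mm wide; open, the fingers measure 114 mm over their backs; the gripper's body (76 mm by 85 mm) begins 54 mm behind the grasp point. The pads swing forward as they close: fully open they stand 13 mm farther back than shut.
Start: joints at [-1.475, 0.381, 1.297, -0, 1.464, -0.215], TCP at [0.168, -0.524, 0.231] pointing down, gripper open.
Joint ranges: [-3.11, 3.11], [-0.89, 2.33], [0.22, 2.48], [-1.42, 4.56], [0.17, 2.85], [-2.88, 2.88]. Speed limits (rad/s): [2.39, 2.39, 3.14, 3.14, 3.14, 3.14].

INTERFACE

Orientations are given as [roll, pitch, yaw] about the fixed x, y, z axes, in that order (R = Rz(yaw) Ry(pitch) Rx(roll)).
In Python, from station import env, read_camera gives the robot as it stands. The module is installed in compiled form; this text tells all that it offers.
- The arm moves only by the tool move_arm, never from a script. Its argument "commands" is a list that holds one entry, the list of rows, each a list of 7 numbers: the shift along the world's x, y, z in mm, then the turn, a rotation vector about the world's x, y, z in units of 5 degrees (1.0 is 5 degrees), then the gripper command: -1 is shut, 1 is fully open, values between are in proportion. In form: [[[x, y, z, rx, ry, rz, jaw], ...]]. A call has 1 to 12 rows; each row is the pose to reach, as a shift and turn from the pose measured when the call began; what a row does not reach only later rows make up. A row lasts 1/8 s, in which the tool goes at most 62.5 mm and 10.7 degrees, less where a joint would pass 70% of its speed; a pose out of reach is approached as far as the arm can. A call with a gripper value outside its range is refused whole. The fingers move at their own pace and stop on an object; the grip force is fixed at half the most. Time passes only in rows, so rows that repeat a pose let the fingers close. It gives the time, the measured TCP pose, the force and the opening at its end, in the units of the state.
- env.sense(): the state, without advancing time (a new reading comes with each control period).
- read_camera(name): name is "side" or "top"; returns a dict with "pixels" (420x560x3 uint8, blue, green, red), "fov_y" (degrees; the focal length in pixels is half the picture's height over the tangent of half this angle, whatever the lens; pixels are square), "cx", "cy" (the principal point, pixels), "eye" and "orientation" of the camera in the world. Camera axes: x right, y down, z forward; pixel columns grow to the right and rows downward; lengths in m; the calibration is good to about 2 mm. A picture is of the moment at which its call begins. There is no depth.
- env.job_done(): hands the job in, once; it reports no verdict.
The state is a dict: "t": time; "qpos": joint angles; "joint_velocities": joint speeds; "effort": joint torques, N m; "position": TCP position; "eef_rot": TCP orientation; "ft_force": force on the tool from outside, world axes, zero at the start; "wrist_torque": the same for the moment, N m; "opening": finger opening in m.
Only numpy, scipy, OpenCV 4.12 (cv2) and the standard library are available. Lean on these libraries where they do the work, as an engineer would, in place of code of your own. Each camera call takes 0.05 s, during which the arm holds its last target. There are 200 camera calls.

TASK

Three things have got into one another's places: stack the divided plastic tray squarely on the other grey tray so that its foot sits fully down inside the corner lugs, put the pan lid, knob up, in the middle of the round cork mat, and lay the tongs across the middle of the terracotta dish so that they rest on its rim at both sides; the bare wooden board is free for setting something down on the way, but nothing stays there. The spice jar belongs upright on the floor of the stacked divided tray, in either compartment. Do not knock over or push aside the brass mortar or the blue coffee cup.

Things in the scene. Friction and masses are not known exactly. Their poses are not given: they have to be found in the camera images.
- base_tray: Fixed lower grey stacking tray, one open compartment, 150 (its x) x 120 mm (its y), walls 5 mm, rim 45 mm above its underside. At each corner an L-shaped lug rises 18 mm above the rim outside the wall line, flared at the top (174 x 144 mm overall), leaving 3.5 mm play round the foot of a tray set on the rim. Origin: centre of underside, z up. The tongs lie across its two short end walls at first.
- upper_tray: Loose divided grey tray, 0.16 kg, on the cork mat at first. Flat foot 150 (its x) x 120 mm (its y), walls 5 mm, 40 mm high, floor 5 mm; same lugs, 174 x 144 mm, to 58 mm. Divider along y through the centre, 10 mm thick, top at 58 mm: grip it, closing along x. Each compartment 65 (x) x 110 mm (y), centred 37.5 mm from the middle. Origin: centre of underside, z up. Stacks either way round.
- cork_mat: Round cork mat, 196 mm in diameter, 8 mm thick, fixed. Origin: centre of its underside, z up.
- clay_dish: Round terracotta dish, fixed, 180 mm in diameter at the rim (about 160 mm at the foot), wall 6 mm, rim 26 mm above its underside, inner floor 7 mm above its underside. Origin: centre of the underside, z up. At the start the pan lid lies in it.
- board: Small wooden board, fixed, bare at the start: 190 mm (its x) by 150 mm (its y), 12 mm thick. Origin: centre of the underside, z up. A free spot for setting things down on the way.
- pan_lid: White enamelled steel saucepan lid with a dark blue rim, loose, 0.28 kg, 136 mm in diameter, flat underneath, domed to 17 mm in the middle. Upright black knob on its axis: cylinder 34 mm in diameter from 26 to 56 mm above the underside, on a thin stem. Origin: centre of the underside, z up through the knob.
- tongs: Loose stainless tongs, latched shut (rigid), lying on their side, 0.14 kg. 240 mm long along x, flat top and underside, 22 mm high; 32 mm wide (y) over the flat-sided arms in the middle, up to 47 mm at the scalloped tips (x 85 to 120 mm); hinge end at -x with a pull ring to -136 mm. Origin: centre of underside, near the centre of mass; z up.
- spice_jar: Screw-top plastic spice jar standing upright, loose, 0.09 kg: brown body 44 mm in diameter, white ribbed screw cap 45 mm in diameter from 58 to 80 mm height; 80 mm high in all. Origin: centre of the underside, z up.
- mortar: Small brass mortar with its pestle leaning in it, loose bystander, 58 mm across the mouth, 60 mm high (pestle to 83 mm). Origin: centre of the underside. Stays where it is.
- coffee_cup: Small blue ceramic coffee cup without handle, loose bystander, 56 mm across the rim, 55 mm high. Origin: centre of the underside. Stays where it is.

How it is judged:
By the outcome, as a careful person would: the job done as asked, in the order asked, and still so for the second after the job is handed in, with the robot touching nothing.
It also fails if it takes over 141 s, if anything falls off the work surface, if the arm or the gripper's body presses on something with over 40 N, if the wrist force passes 120 N, or if a joint passes its speed limit or range.

## Working session

There is one attempt and no reset: what is moved stays moved. The work goes in short steps, Python scripts to look and compute and a tool call to move; the robot and the scene stay as the last step left them, time stands still between calls to the robot, and variables do not carry over. Pictures are saved under pics/ and viewed, about 12 in all and at most 16, crops included, and the job is handed in when it is done.

Besides the shell and the picture viewer there is one more tool, called after "Emit:" as a command line: name --argument value ..., lists and objects as JSON in quotes. move_arm: Moves the arm, as the interface text tells. Its arguments: {"type":"object","properties":{"commands":{"type":"array","items":{"type":"array","items":{"type":"array","items":{"type":"number"}}}}},"required":["commands"]}

```bash
mkdir -p pics; cat > h.py <<'E'
import numpy as np, cv2
from station import env, read_camera
from scipy.spatial.transform import Rotation as R
def cam(name, save=None):
    c=read_camera(name); im=np.ascontiguousarray(c["pixels"]); 
    if save: cv2.imwrite("pics/"+save,im)
    return c,im
def rot(c):
    o=np.array(c["orientation"],float)
    return o if o.shape==(3,3) else R.from_euler("xyz",o).as_matrix()
def ray(c,uv,z):
    """pixels -> world points on plane z"""
    uv=np.atleast_2d(np.array(uv,float)); f=210/np.tan(np.radians(c["fov_y"])/2)
    d=np.c_[(uv[:,0]-c["cx"])/f,(uv[:,1]-c["cy"])/f,np.ones(len(uv))]@rot(c).T
    e=np.array(c["eye"]); return e+d*((z-e[2])/d[:,2])[:,None]
def proj(c,p):
    p=np.atleast_2d(p); f=210/np.tan(np.radians(c["fov_y"])/2)
    q=(p-np.array(c["eye"]))@rot(c); return np.c_[c["cx"]+f*q[:,0]/q[:,2],c["cy"]+f*q[:,1]/q[:,2]]
E
python3 - <<'E'
from h import *
for n in("top","side"):
    c,im=cam(n,n+"0.png"); print({k:v for k,v in c.items() if k!="pixels"})
print(env.sense())
E
```

```text
{'fov_y': 47.55931049381352, 'cx': 281.6159234472638, 'cy': 211.95121774739857, 'eye': array([0.4521089 , 0.00263827, 1.29286026]), 'orientation': array([-3.05903354e+00, -1.43194418e-03, -1.57792105e+00])}
{'fov_y': 52.61210900472328, 'cx': 280.47847872656746, 'cy': 210.79967023215553, 'eye': array([0.20855143, 0.77550036, 0.85857192]), 'orientation': array([-2.32655157, -0.00866322, -2.7146419 ])}
{'t': 0.1, 'qpos': array([-1.47533183e+00,  3.81134853e-01,  1.29815332e+00, -3.66628840e-05,
        1.46361014e+00, -2.15297937e-01]), 'joint_velocities': array([ 0.00046649, -0.00176676, -0.00153549,  0.00149279,  0.00019075,
       -0.00046569]), 'effort': array([ 4.72787666e-03, -4.49214435e+01, -2.31654489e+01, -2.18857426e-04,
        3.63945161e-03,  6.86213454e-06]), 'position': array([ 0.16814566, -0.5233914 ,  0.23078085]), 'eef_rot': array([-1.75818656,  1.56949016,  1.69417247]), 'ft_force': array([-0.00504326, -0.00860996,  1.00120504]), 'wrist_torque': array([-0.02226352,  0.04056363,  0.0577346 ]), 'opening': 0.08528344075775113}
```

View pics/top0.png

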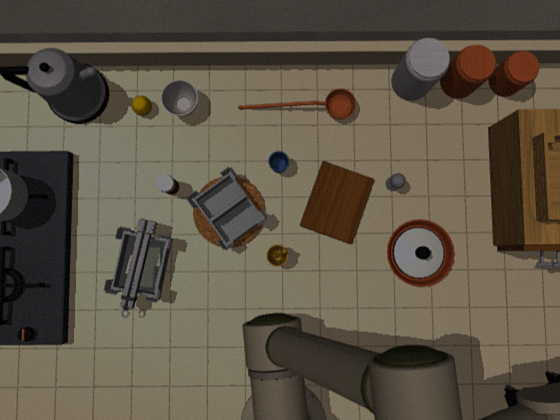

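View pics/side0.png

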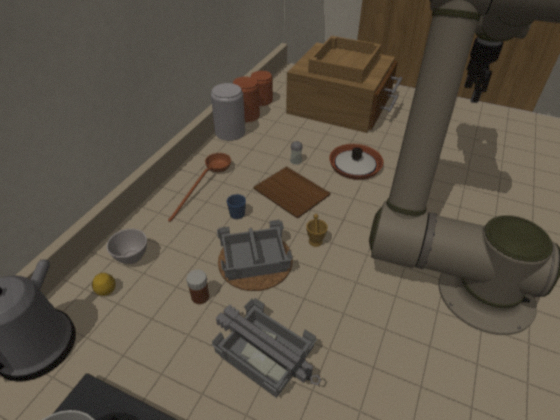

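```bash
python3 - <<'E'
from h import *
im=cv2.imread("pics/top0.png")
x0,y0,w,h=100,165,175,150
o=cv2.resize(im[y0:y0+h,x0:x0+w],None,fx=4,fy=4,interpolation=cv2.INTER_CUBIC)
o=cv2.convertScaleAbs(o,alpha=1.7); 
for k in range(0,w,25): cv2.putText(o,str(x0+k),(k*4,10),0,.4,(0,0,255)); cv2.line(o,(k*4,0),(k*4,600),(0,0,255),1) if k%50==0 else 0
for k in range(0,h,25): cv2.putText(o,str(y0+k),(0,k*4+4),0,.4,(0,0,255))
cv2.imwrite("pics/c1.png",o)
c,_=cam("top")
hsv=cv2.cvtColor(im,cv2.COLOR_BGR2HSV)
for n,p in dict(floor=(300,300),cork=(255,232),board=(337,202),lid=(405,250),knob=(423,254),rim=(391,252),cup=(279,158),mortar=(275,252),cap=(165,184),body=(174,189),tray=(240,220),tong=(143,245)).items(): print(n,im[p[1],p[0]],hsv[p[1],p[0]])
E
```

```text
floor [101 121 127] [ 23  52 127]
cork [26 46 71] [ 13 162  71]
board [18 39 69] [ 12 188  69]
lid [130 124 128] [140  12 130]
knob [10  6 10] [150 102  10]
rim [14 41 97] [ 10 218  97]
cup [40 22 12] [109 179  40]
mortar [19 56 80] [ 18 194  80]
cap [126 126 123] [ 90   6 126]
body [ 2  9 23] [ 10 233  23]
tray [90 89 91] [165   6  91]
tong [101 101 106] [  0  12 106]
```

View pics/c1.png

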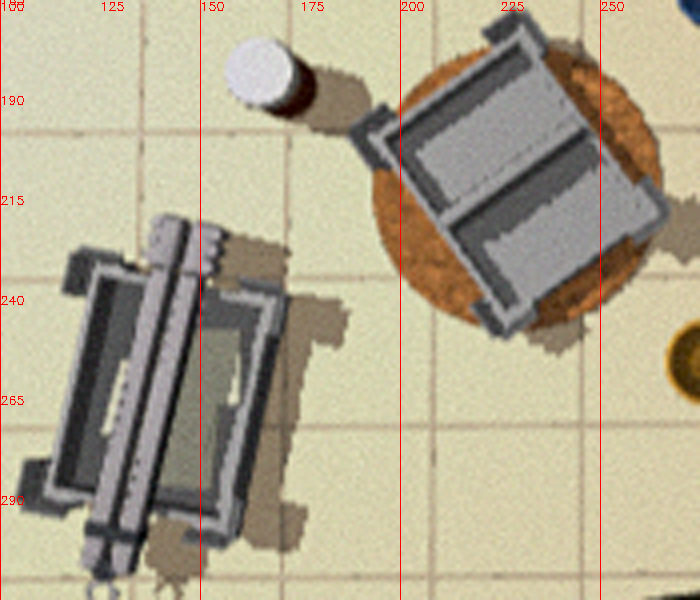

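```bash
cat >> h.py <<'E'
def blob(im,lo,hi,box):
    x0,y0,x1,y1=box; big=cv2.resize(im,None,fx=4,fy=4,interpolation=cv2.INTER_CUBIC)
    hsv=cv2.cvtColor(big,cv2.COLOR_BGR2HSV); m=np.zeros(hsv.shape[:2],np.uint8)
    m[4*y0:4*y1,4*x0:4*x1]=cv2.inRange(hsv,lo,hi)[4*y0:4*y1,4*x0:4*x1]
    m=cv2.morphologyEx(m,cv2.MORPH_OPEN,np.ones((5,5)))
    cs=cv2.findContours(m,0,cv2.CHAIN_APPROX_NONE)[0]; k=max(cs,key=cv2.contourArea)
    return (cv2.convexHull(k).reshape(-1,2)-1.5)/4
def circ(P):
    A=np.c_[2*P[:,:2],np.ones(len(P))]; s=np.linalg.lstsq(A,(P[:,:2]**2).sum(1),rcond=None)[0]
    return s[:2],np.sqrt(s[2]+s[0]**2+s[1]**2)
def rect(P):
    (c,wh,a)=cv2.minAreaRect((P[:,:2]*1000).astype(np.float32)); return np.round(c,1),np.round(wh,1),round(a,2)
E
python3 - <<'E'
from h import *
c,im=cam("top"); im=cv2.imread("pics/top0.png")
s,ims=cam("side")
g=lambda *a:blob(im,*a)
k=g((5,110,45),(18,220,110),(188,165,272,255)); P=ray(c,k,.008); 
print("cork",circ(P))
print("upper",rect(ray(c,g((0,0,20),(180,45,125),(185,160,270,250)),.066)))
print("board",rect(ray(c,g((5,120,30),(18,255,110),(295,155,380,248)),.012)))
print("dish",circ(ray(c,g((4,150,40),(15,255,140),(380,213,460,292)),.026)))
print("lid",circ(ray(c,g((0,0,90),(180,30,255),(385,220,455,290)),.008)))
print("knob",circ(ray(c,g((0,0,0),(180,255,35),(410,240,437,268)),.063)))
print("cap",circ(ray(c,g((0,0,85),(180,30,255),(153,170,185,198)),.08)))
print("cup",circ(ray(c,g((100,120,0),(125,255,120),(262,145,296,178)),.055)))
print("mortar",circ(ray(c,g((12,130,30),(28,255,200),(260,238,295,272)),.06)))
b=np.array([[100,265],[277,299],[223,531],[47,492]])/4-.4+[100,165]
W=ray(c,b,.045)[:,:2]; m=W.mean(0); print("base rim corners",W.round(4).tolist(),m)
e=(W[0]+W[1]-W[2]-W[3]); f=W[0]+W[3]-W[1]-W[2]; print("yaw x",np.degrees(np.arctan2(e[1],e[0])),np.degrees(np.arctan2(f[1],f[0]))-90, np.linalg.norm(e)/2,np.linalg.norm(f)/2)
t=np.array([[173,216],[110,555]])  # tong centre line: tips end and hinge
t=np.array([[[150,216],[222,235]],[[82,566],[134,572]]]).mean(1)/4+[100,165]
print("tongs",ray(c,t,.067))
u=ray(c,(np.array([[448,222],[592,130]])/4+[100,165]),.066);print("div",u, np.degrees(np.arctan2(*(u[1]-u[0])[1::-1])))
E
```

```text
cork (array([0.53724835, 0.18681274]), np.float64(0.05403164715511911))
upper (array([565.6, 141.9]), array([177.7, 147.9]), 35.89)
board (array([ 584.2, -149. ]), array([149.5, 188.8]), 69.78)
dish (array([ 0.44669517, -0.36610561]), np.float64(0.08834940950202333))
lid (array([ 0.44714018, -0.36675626]), np.float64(0.06600926190239541))
knob (array([ 0.4471808 , -0.36175771]), np.float64(0.017588841099424532))
cap (array([0.63111906, 0.30150444]), np.float64(0.02268660587921126))
cup (array([0.68801383, 0.00730861]), np.float64(0.026401317102015844))
mortar (array([0.44286645, 0.01292941]), np.float64(0.028393258340757416))
base rim corners [[0.5086, 0.4114], [0.4856, 0.2954], [0.3359, 0.3285], [0.3617, 0.4428]] [0.42293569 0.36952145]
yaw x -12.260648622341078 -11.972024536272144 0.1517400225580279 0.11777096768893186
tongs [[0.5316138  0.34833932 0.067     ]
 [0.31361381 0.39425784 0.067     ]]
div [[0.53275163 0.17982796 0.066     ]
 [0.59176803 0.08692941 0.066     ]] -57.573105490910024
```

```bash
cat >> h.py <<'E'
def st():
    s=env.sense(); M=R.from_euler("xyz",s["eef_rot"]).as_matrix()
    y=M[:,1]; print("t",round(s["t"],2),"pos",(np.array(s["position"])*1000).round(1),"down",M[:,0].round(3),"jaw yaw",round(np.degrees(np.arctan2(y[1],y[0])),2),"q",np.round(s["qpos"],2),"F",np.round(s["ft_force"],1),"op",round(s["opening"]*1000,1)); return s
E
python3 - <<'E'
from h import *
st()
E
```

```text
t 0.25 pos [ 168.2 -523.5  231. ] down [-0.     0.001 -1.   ] jaw yaw -72.19 q [-1.48  0.38  1.3   0.    1.46 -0.22] F [ 0.2  0.1 -0.1] op 85.1
```

Emit:
move_arm --commands '[[[282,374,0,0,0,15,0.4],[282,374,0,0,0,15,0.4],[282,374,0,0,0,15,0.4],[282,374,0,0,0,15,0.4],[282,374,0,0,0,15,0.4],[282,374,0,0,0,15,0.4],[282,374,0,0,0,15,0.4],[282,374,0,0,0,15,0.4],[282,374,0,0,0,15,0.4]]]'

```text
t: 1.38
position: [0.4509, -0.148, 0.2309]
eef_rot: [-2.001, 1.57, 2.764]
ft_force: [-0.6, -0.1, -0.7]
opening: 0.0596
```

Emit:
move_arm --commands '[[[-33,520,0,0,0,15,0.4],[-33,520,0,0,0,15,0.4],[-33,520,0,0,0,15,0.4],[-33,520,0,0,0,15,0.4],[-33,520,0,0,0,15,0.4],[-33,520,0,0,0,15,0.4],[-33,520,0,0,0,15,0.4],[-33,520,-80,0,0,15,0.4],[-33,520,-100,0,0,15,0.4],[-33,520,-100,0,0,15,0.4],[-33,520,-100,0,0,15,0.4]]]'

```text
t: 2.75
position: [0.4186, 0.3712, 0.1314]
eef_rot: [-1.423, 1.57, -1.633]
ft_force: [-0.6, 0.7, 0.2]
opening: 0.0595
```

```bash
python3 - <<'E'
from h import *
st()
c,im=cam("side")
o=cv2.convertScaleAbs(cv2.resize(im[200:400,150:400],None,fx=3,fy=3,interpolation=cv2.INTER_CUBIC),alpha=1.5); cv2.imwrite("pics/s1.png",o)
E
```

```text
t 2.75 pos [418.6 371.2 131.4] down [-0.    -0.001 -1.   ] jaw yaw 77.96 q [ 0.51  0.49  1.43 -0.    1.23 -0.85] F [-0.6  0.7  0.2] op 59.5
```

View pics/s1.png

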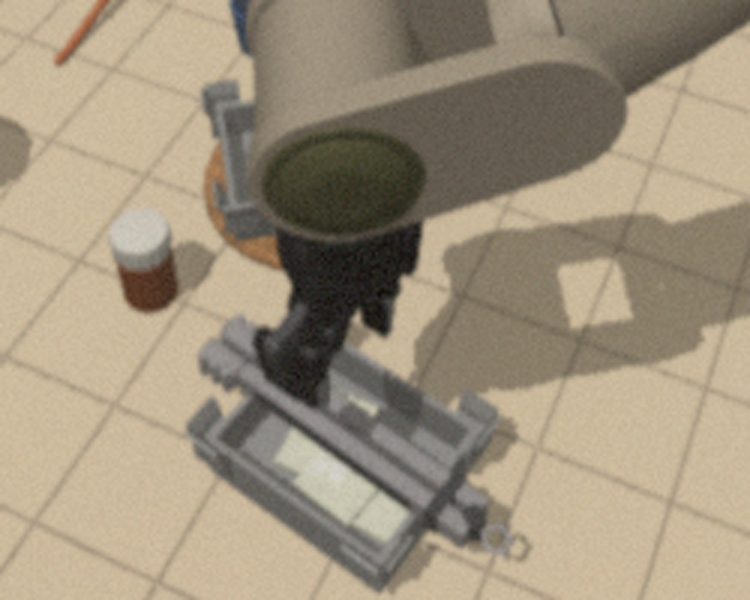

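Emit:
move_arm --commands '[[[0,0,-50,0,0,0,0.4],[0,0,-85,0,0,0,0.4],[0,0,-93,0,0,0,0.4],[0,0,-93,0,0,0,0.4],[0,0,-93,0,0,0,-0.5],[0,0,-93,0,0,0,-1],[0,0,-93,0,0,0,-1],[0,0,-93,0,0,0,-1],[0,0,-93,0,0,0,-1],[0,0,-93,0,0,0,-1]]]'

```text
t: 4.05
position: [0.4199, 0.3716, 0.0411]
eef_rot: [0.559, 1.566, 0.348]
ft_force: [-0.7, -0.3, 7.0]
opening: 0.0309
```

Emit:
move_arm --commands '[[[0,0,50,0,0,0,-1],[0,0,110,0,0,0,-1],[170,-520,120,0,0,-1.6,-1],[170,-520,120,0,0,-1.6,-1],[170,-520,120,0,0,-1.6,-1],[170,-520,120,0,0,-1.6,-1],[170,-520,120,0,0,-1.6,-1],[170,-520,120,0,0,-1.6,-1],[170,-520,120,0,0,-1.6,-1],[170,-520,120,0,0,-1.6,-1],[170,-520,120,0,0,-1.6,-1],[170,-520,120,0,0,-1.6,-1]]]'

```text
t: 5.55
position: [0.5903, -0.1515, 0.1612]
eef_rot: [0.398, 1.565, 0.044]
ft_force: [0.5, 0.5, -1.7]
opening: 0.0312
```

```bash
python3 - <<'E'
from h import *
st()
c,im=cam("top")
a=cv2.convertScaleAbs(cv2.resize(im[150:310,95:260],None,fx=3.4,fy=3.4,interpolation=cv2.INTER_CUBIC),alpha=1.7)
c,im=cam("side")
b=cv2.resize(im[100:300,180:420],None,fx=.8,fy=1);b=cv2.convertScaleAbs(cv2.resize(im[100:240,240:400],None,fx=1.4,fy=1.4),alpha=1.7)
o=np.zeros((max(a.shape[0],b.shape[0]),a.shape[1]+b.shape[1],3),np.uint8);o[:a.shape[0],:a.shape[1]]=a;o[:b.shape[0],a.shape[1]:]=b
print(o.shape);cv2.imwrite("pics/m2.png",o)
E
```

```text
t 5.55 pos [ 590.3 -151.5  161.2] down [ 0.006  0.    -1.   ] jaw yaw 69.71 q [-0.45  0.54  1.24  0.    1.36 -1.66] F [ 0.5  0.5 -1.7] op 31.2
(544, 785, 3)
```

View pics/m2.png

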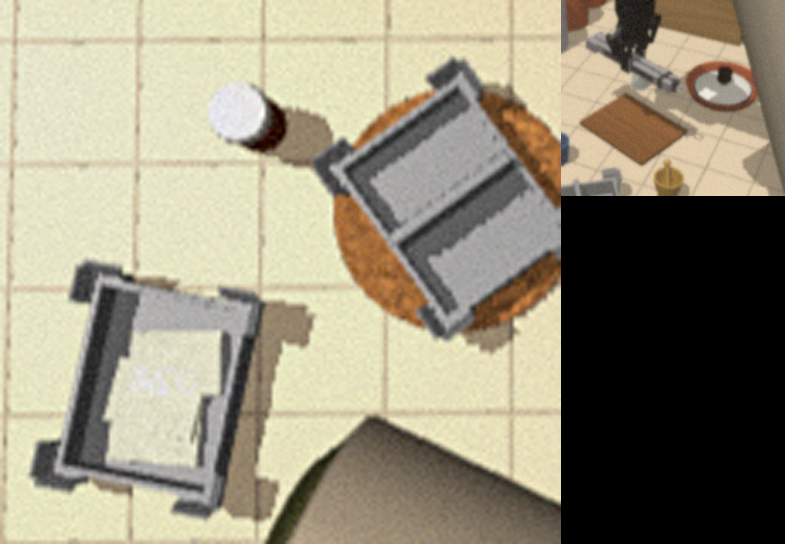

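Emit:
move_arm --commands '[[[-1,1,-60,0,0,0,-1],[-1,1,-115,0,0,0,-1],[-1,1,-135,0,0,0,-1],[-1,1,-145,0,0,0,-1],[-1,1,-147,0,0,0,-1],[-1,1,-147,0,0,0,-1]]]'

```text
t: 6.4
position: [0.5891, -0.147, 0.0154]
eef_rot: [0.447, 1.565, 0.097]
ft_force: [0.1, -0.6, -1.5]
opening: 0.031
```

No contact yet; go down a bit more, then release.

Emit:
move_arm --commands '[[[0,0,-2,0,0,0,-1],[0,0,-3,0,0,0,-1],[0,0,-4,0,0,0,-1]]]'

```text
t: 6.78
position: [0.5892, -0.1472, 0.0116]
eef_rot: [0.406, 1.564, 0.056]
ft_force: [-3.3, 1.1, 10.1]
opening: 0.0307
```

Emit:
move_arm --commands '[[[0,0,0,0,0,0,0.2],[0,0,0,0,0,0,0.2],[0,0,20,0,0,0,0.2],[0,0,80,0,0,0,0.2],[0,0,140,0,0,0,0.2],[-25,289,150,0,0,-6.8,0.4],[-25,289,150,0,0,-6.8,0.4],[-25,289,150,0,0,-6.8,0.4],[-25,289,150,0,0,-6.8,0.4],[-25,289,150,0,0,-6.8,0.4],[-25,289,150,0,0,-6.8,0.4]]]'

```text
t: 8.15
position: [0.5635, 0.1449, 0.1618]
eef_rot: [0.481, 1.564, -0.458]
ft_force: [0.4, -0.6, 0.1]
opening: 0.06
```

```bash
python3 - <<'E'
from h import *
st()
c,im=cam("side","sf.png")
a=cv2.convertScaleAbs(cv2.resize(im[160:310,180:360],None,fx=4,fy=4,interpolation=cv2.INTER_CUBIC),alpha=1.7); cv2.imwrite("pics/s2.png",a)
t=cam("top","tf.png")[1]
E
```

```text
t 8.15 pos [563.5 144.9 161.8] down [ 0.006 -0.003 -1.   ] jaw yaw 36.18 q [ 0.05  0.49  1.32 -0.    1.32 -0.58] F [ 0.4 -0.6  0.1] op 60.0
```

View pics/s2.png

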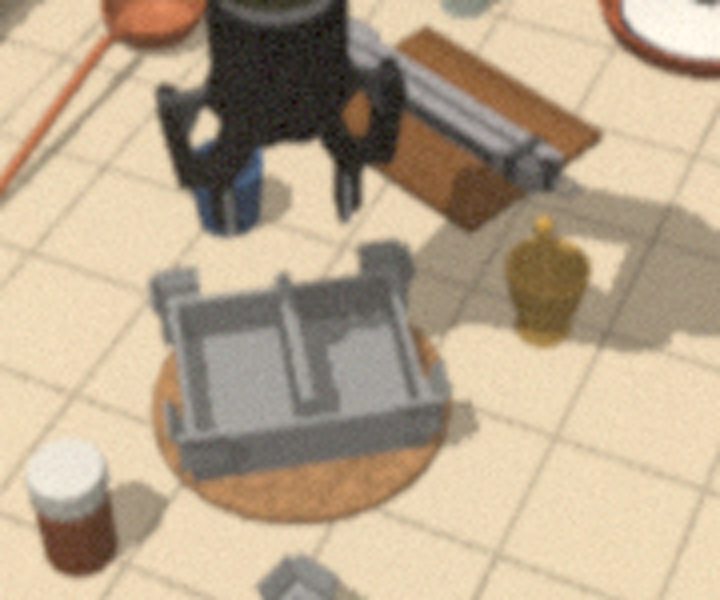

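```bash
python3 - <<'E'
from h import *
c,im=cam("side")
f=lambda X:np.array(X,float)/4+[180,160]-.4
W=ray(c,f([[286,285],[305,396]]),.066); print(W.mean(0)[:2], W[:,:2], np.degrees(np.arctan2(*(W[0]-W[1])[1::-1])),np.linalg.norm(W[0]-W[1]))
W=ray(c,f([[172,318],[403,288],[447,402],[180,440]]),.048);print(W.round(4)[:,:2],W.mean(0))
s=cv2.cvtColor(im,cv2.COLOR_BGR2HSV)
m=cv2.inRange(s,(5,110,45),(18,220,150));m[:245]=0;m[295:]=0;m[:,:215]=0;m[:,295:]=0
p=np.argwhere(m)[:,::-1]; h=cv2.convexHull(p.astype(np.int32)).reshape(-1,2);h=h[h[:,1]>262]
print("cork",circ(ray(c,h,.008)))
E
```

```text
[0.56143617 0.14729718] [[0.58817301 0.10812831]
 [0.53469932 0.18646605]] -55.68237849647345 0.09484850041485296
[[0.6501 0.1506]
 [0.5254 0.0628]
 [0.4602 0.1404]
 [0.595  0.2359]] [0.55769058 0.14742275 0.048     ]
cork (array([0.55849004, 0.1492158 ]), np.float64(0.09360328704790093))
```

Emit:
move_arm --commands '[[[0,0,-60,0,0,0,0.4],[0,0,-110,0,0,0,0.4],[0,0,-130,0,0,0,0.4],[0,0,-130,0,0,0,0.4],[0,0,-130,0,0,0,-0.5],[0,0,-130,0,0,0,-1],[0,0,-130,0,0,0,-1],[0,0,-130,0,0,0,-1],[0,0,-130,0,0,0,-1],[0,0,-130,0,0,0,-1]]]'

```text
t: 9.55
position: [0.5648, 0.1411, 0.0326]
eef_rot: [0.463, 1.562, -0.481]
ft_force: [-0.6, -1.1, 6.0]
opening: 0.0093
```

Emit:
move_arm --commands '[[[0,0,40,0,0,0,-1],[0,0,85,0,0,0,-1],[-142,228,110,0,0,-9.64,-1],[-142,228,110,0,0,-9.64,-1],[-142,228,110,0,0,-9.64,-1],[-142,228,110,0,0,-9.64,-1],[-142,228,110,0,0,-9.64,-1],[-142,228,110,0,0,-9.64,-1],[-142,228,110,0,0,-9.64,-1],[-142,228,110,0,0,-9.64,-1]]]'

```text
t: 10.8
position: [0.4234, 0.3682, 0.1425]
eef_rot: [0.429, 1.562, -1.357]
ft_force: [-1.1, -0.2, -1.3]
opening: 0.0093
```

```bash
python3 - <<'E'
from h import *
st()
_,t=cam("top","t3.png");_,s=cam("side","s3.png")
a=cv2.resize(t[200:330,90:210],None,fx=3.3,fy=3.3,interpolation=cv2.INTER_CUBIC)
b=cv2.resize(s[250:400,180:340],None,fx=2.5,fy=2.86,interpolation=cv2.INTER_CUBIC)
print(a.shape,b.shape); cv2.imwrite("pics/m3.png",cv2.convertScaleAbs(np.hstack([a,b]),alpha=1.7))
E
```

```text
t 10.8 pos [423.4 368.2 142.5] down [ 0.002 -0.008 -1.   ] jaw yaw -12.33 q [ 0.51  0.48  1.41 -0.01  1.26  0.73] F [-1.1 -0.2 -1.3] op 9.3
(429, 396, 3) (429, 400, 3)
```

View pics/m3.png

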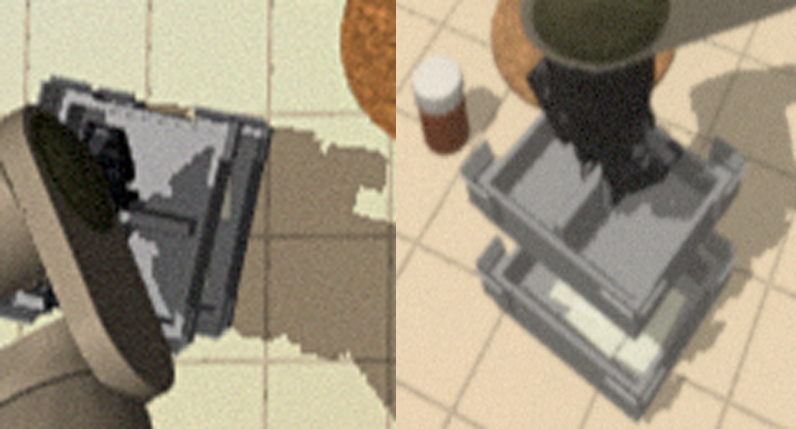

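```bash
python3 - <<'E'
from h import *
s=cv2.imread("pics/s3.png")
b=cv2.convertScaleAbs(cv2.resize(s[285:403,203:328],None,fx=5,fy=5,interpolation=cv2.INTER_CUBIC),alpha=2)
cv2.imwrite("pics/z3.png",b)
E
```

```text
(no output)
```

View pics/z3.png

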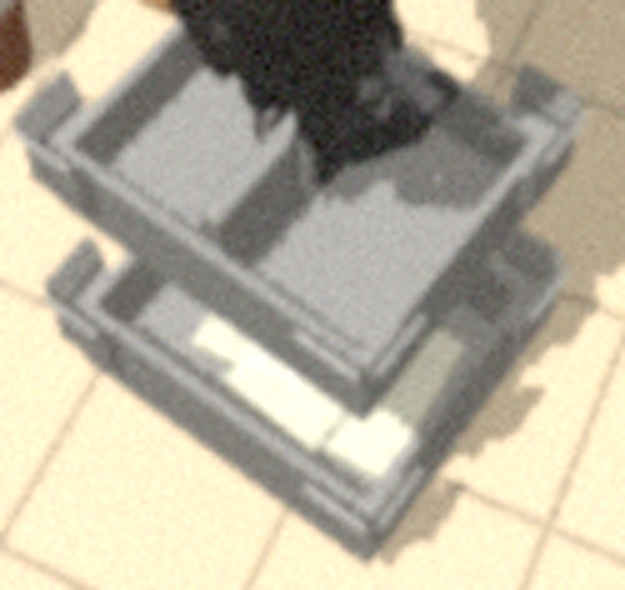

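```bash
python3 - <<'E'
from h import *
c,_=cam("side")
f=lambda X:np.array(X,float)/5+[203,285]-.4
U=[[18,120],[65,72],[75,150],[300,333],[425,315],[580,103]];L=[[48,285],[90,240],[97,308],[305,482],[436,437],[560,255]]
zl=np.array([.063,.063,.045,.063,.063,.063])
for u,l,z in zip(U,L,zl):
    a=ray(c,f([l]),z)[0]; 
    b=ray(c,f([u]),z+.1179)[0]; print(((b-a)*1000).round(1)[:2],a[:2].round(4),b[:2].round(4))
E
```

```text
[-0.3 -1. ] [0.5168 0.4203] [0.5164 0.4193]
[-0.  -1.7] [0.5116 0.3951] [0.5116 0.3935]
[-1.7 -0.6] [0.4997 0.4128] [0.498  0.4122]
[-1.4  1.7] [0.3843 0.4506] [0.383  0.4523]
[ 0.7 15. ] [0.3459 0.4131] [0.3466 0.4281]
[-1.9  4.9] [0.3304 0.3193] [0.3285 0.3242]
```

Emit:
move_arm --commands '[[[1,0,-30,0,0,0,-1],[1,0,-45,0,0,0,-1],[1,0,-55,0,0,0,-1],[1,0,-62,0,0,0,-1],[1,0,-62,0,0,0,-1]]]'

```text
t: 11.58
position: [0.4243, 0.3684, 0.0804]
eef_rot: [0.409, 1.562, -1.377]
ft_force: [0.1, 0.2, -1.6]
opening: 0.0092
```

Emit:
move_arm --commands '[[[0,0,-4,0,0,0,-1],[0,0,-8,0,0,0,-1],[0,0,-10,0,0,0,-1],[0,0,-12,0,0,0,-1],[0,0,-12,0,0,0,-1]]]'

```text
t: 12.2
position: [0.4243, 0.3684, 0.0696]
eef_rot: [0.493, 1.562, -1.294]
ft_force: [-4.3, -3.2, 9.2]
opening: 0.009
```

Emit:
move_arm --commands '[[[0,0,0,0,0,0,-0.2],[0,0,0,0,0,0,0],[0,0,20,0,0,0,0],[0,0,80,0,0,0,0],[0,0,140,0,0,0,0],[76,-368,150,0,0,-6,0],[76,-368,150,0,0,-6,0.4],[76,-368,150,0,0,-6,0.4],[76,-368,150,0,0,-6,0.4],[76,-368,150,0,0,-6,0.4],[76,-368,150,0,0,-6,0.4],[76,-368,150,0,0,-6,0.4]]]'

```text
t: 13.7
position: [0.501, -0.0032, 0.2194]
eef_rot: [0.535, 1.562, -1.78]
ft_force: [-0.9, 1.0, -0.9]
opening: 0.0596
```

```bash
python3 - <<'E'
from h import *
st()
_,t=cam("top","t4.png");c,s=cam("side","s4.png")
a=cv2.resize(t[215:310,90:190],None,fx=4,fy=4,interpolation=cv2.INTER_CUBIC)
b=cv2.resize(s[285:395,200:320],None,fx=3.3,fy=380/110,interpolation=cv2.INTER_CUBIC)
cv2.imwrite("pics/m4.png",cv2.convertScaleAbs(np.hstack([a,b]),alpha=1.8))
ct,_=cam("top")
k=lambda *a:blob(*a)
print("lid top",circ(ray(ct,k(t,(0,0,90),(180,30,255),(385,220,455,290)),.010)),"knob",circ(ray(ct,k(t,(0,0,0),(180,255,35),(410,240,437,268)),.063)))
kb=k(s,(0,0,0),(180,255,40),(345,140,372,166)); print("knob px side",kb.min(0),kb.max(0))
print("cork top",circ(ray(ct,k(t,(5,110,45),(18,220,110),(188,165,272,255)),.008)))
hh=k(s,(5,100,45),(18,230,160),(205,215,305,300)); print("cork side",circ(ray(c,hh,.008)))
E
```

```text
t 13.7 pos [501.   -3.2 219.4] down [-0.002 -0.009 -1.   ] jaw yaw -42.67 q [-0.24  0.31  1.45 -0.01  1.39  0.51] F [-0.9  1.  -0.9] op 59.6
lid top (array([ 0.44720421, -0.36621239]), np.float64(0.06603040180056556)) knob (array([ 0.44676928, -0.3616652 ]), np.float64(0.01727515791657423))
knob px side [352.375 147.875] [361.125 158.875]
cork top (array([0.56163994, 0.14349107]), np.float64(0.09677484350812422))
cork side (array([0.55966177, 0.14637907]), np.float64(0.0969842048813297))
```

View pics/m4.png

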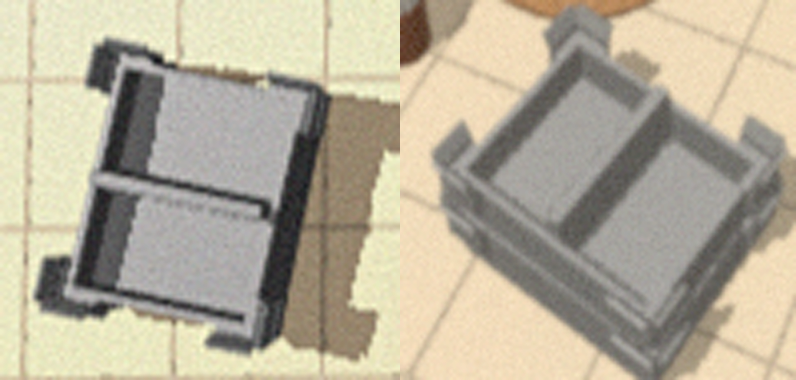

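Emit:
move_arm --commands '[[[-55,-360,0,0,0,-6,0.4],[-55,-360,0,0,0,-6,0.4],[-55,-360,0,0,0,-6,0.4],[-55,-360,0,0,0,-6,0.4],[-55,-360,0,0,0,-6,0.4],[-55,-360,0,0,0,-6,0.4],[-55,-360,-60,0,0,-6,0.4],[-55,-360,-100,0,0,-6,0.4],[-55,-360,-100,0,0,-6,0.4]]]'

```text
t: 14.98
position: [0.445, -0.3566, 0.1173]
eef_rot: [-0.216, 1.561, -3.047]
ft_force: [-0.6, 0.3, 0.4]
opening: 0.0599
```

```bash
python3 - <<'E'
from h import *
st()
c,s=cam("side","s5.png"); print(ray(c,[[356.7,153.4]],.048))
cv2.imwrite("pics/m5.png",cv2.convertScaleAbs(cv2.resize(s[60:200,250:420],None,fx=3.5,fy=3.5),alpha=1.5))
E
```

```text
t 14.97 pos [ 445.  -356.6  117.3] down [-0.01  -0.001 -1.   ] jaw yaw -72.21 q [-0.88  0.52  1.41 -0.01  1.21  0.38] F [-0.6  0.3  0.4] op 59.9
[[ 0.44619856 -0.36330348  0.048     ]]
```

View pics/m5.png

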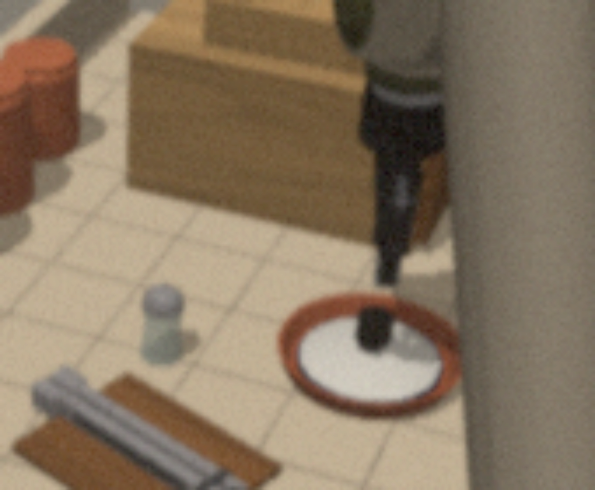

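Emit:
move_arm --commands '[[[1,-7,-30,0,-0.12,0,0.4],[1,-7,-60,0,-0.12,0,0.4],[1,-7,-86,0,-0.12,0,0.4],[1,-7,-86,0,-0.12,0,0.4],[1,-7,-86,0,-0.12,0,-0.5],[1,-7,-86,0,-0.12,0,-1],[1,-7,-86,0,-0.12,0,-1],[1,-7,-86,0,-0.12,0,-1],[1,-7,-86,0,-0.12,0,-1]]]'

```text
t: 16.15
position: [0.4478, -0.3654, 0.036]
eef_rot: [1.984, 1.561, -0.847]
ft_force: [0.6, 1.4, 7.3]
opening: 0.0326
```

Emit:
move_arm --commands '[[[0,0,50,0,0,0,-1],[0,0,110,0,0,0,-1],[114,510,120,0,0,8,-1],[114,510,120,0,0,8,-1],[114,510,120,0,0,8,-1],[114,510,120,0,0,8,-1],[114,510,120,0,0,8,-1],[114,510,120,0,0,8,-1],[114,510,120,0,0,8,-1],[114,510,120,0,0,8,-1],[114,510,120,0,0,8,-1],[114,510,120,0,0,8,-1]]]'

```text
t: 17.65
position: [0.5617, 0.1463, 0.1568]
eef_rot: [2.009, 1.56, -0.121]
ft_force: [1.2, -0.6, -3.3]
opening: 0.0322
```

```bash
python3 - <<'E'
from h import *
s=st()
c,im=cam("side","s6.png"); z=s["position"][2]-.029
k=blob(im,(0,0,100),(180,35,255),(190,150,320,300)); print("lid side",circ(ray(c,k,z+.004)), k.min(0),k.max(0))
cv2.imwrite("pics/m6.png",cv2.convertScaleAbs(cv2.resize(im[150:300,180:330],None,fx=3.5,fy=3.5),alpha=1.5))
E
```

```text
t 17.65 pos [561.7 146.3 156.8] down [ 0.011 -0.001 -1.   ] jaw yaw -32.03 q [ 0.05  0.49  1.34 -0.    1.3   0.61] F [ 1.2 -0.6 -3.3] op 32.2
lid side (array([0.56302692, 0.14631868]), np.float64(0.06574353200876436)) [224.875 208.875] [277.875 245.625]
```

View pics/m6.png

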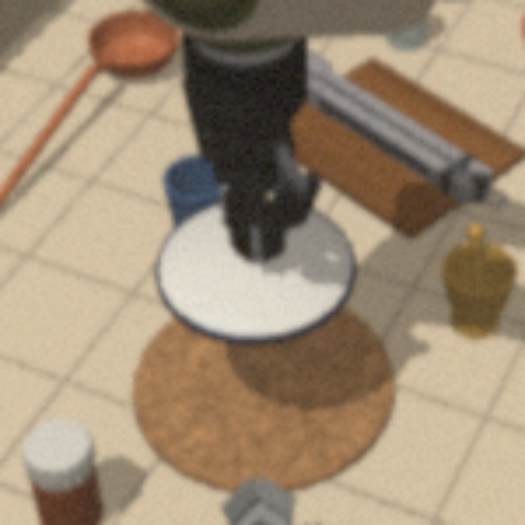

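Emit:
move_arm --commands '[[[-2.5,0,-60,0,0,0,-1],[-2.5,0,-100,0,0,0,-1],[-2.5,0,-113,0,0,0,-1],[-2.5,0,-117,0,0,0,-1],[-2.5,0,-119,0,0,0,-1],[-2.5,0,-120,0,0,0,-1]]]'

```text
t: 18.45
position: [0.5597, 0.145, 0.0378]
eef_rot: [2.003, 1.558, -0.128]
ft_force: [-0.1, 0.2, -2.5]
opening: 0.0325
```

Emit:
move_arm --commands '[[[0,0,-1,0,0,0,-1],[0,0,-2,0,0,0,-1],[0,0,-2,0,0,0,-1]]]'

```text
t: 18.82
position: [0.5603, 0.145, 0.0371]
eef_rot: [2.027, 1.556, -0.104]
ft_force: [-0.9, -0.9, 6.4]
opening: 0.0325
```

Emit:
move_arm --commands '[[[0,0,0,0,0,0,-0.2],[0,0,0,0,0,0,0.3],[0,0,0,0,0,0,0.3],[0,0,30,0,0,0,0.3],[0,0,90,0,0,0,0.3],[29,-292,110,0,0,-15.7,0.3],[29,-292,110,0,0,-15.7,0.3],[29,-292,110,0,0,-15.7,0.3],[29,-292,110,0,0,-15.7,0.3],[29,-292,110,0,0,-15.7,0.3],[29,-292,110,0,0,-15.7,0.3],[29,-292,110,0,0,-15.7,0.3]]]'

```text
t: 20.32
position: [0.5892, -0.1478, 0.1469]
eef_rot: [2.016, 1.556, -1.435]
ft_force: [0.5, -1.1, 0.0]
opening: 0.0556
```

```bash
python3 - <<'E'
from h import *
st()
c,s=cam("side","s7.png");ct,t=cam("top","t7.png")
k=blob(s,(0,0,100),(180,35,255),(190,190,320,300)); print("lid side",circ(ray(c,k,.012)))
k=blob(t,(0,0,80),(180,30,255),(188,165,272,255)); print("lid top",circ(ray(ct,k,.012)))
a=cv2.resize(s[80:220,230:400],None,fx=3.5,fy=3.5,interpolation=cv2.INTER_CUBIC)
cv2.imwrite("pics/m7.png",cv2.convertScaleAbs(a,alpha=1.7))
E
```

```text
t 20.32 pos [ 589.2 -147.8  146.9] down [ 0.002 -0.014 -1.   ] jaw yaw -107.75 q [-0.44  0.55  1.27 -0.01  1.32  1.45] F [ 0.5 -1.1  0. ] op 55.6
lid side (array([0.56050249, 0.14383498]), np.float64(0.06622945181758733))
lid top (array([0.56066397, 0.14469328]), np.float64(0.06668659363177108))
```

View pics/m7.png

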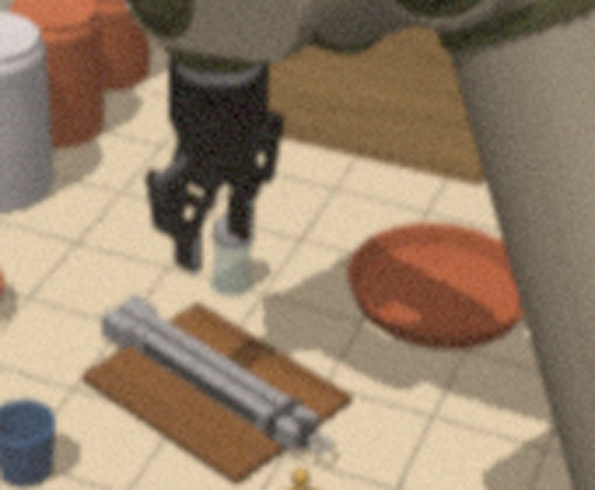

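Emit:
move_arm --commands '[[[0,1,-60,0.16,0,-0.5,0.3],[0,1,-110,0.16,0,-0.5,0.3],[0,1,-130,0.16,0,-0.5,0.3],[0,1,-133,0.16,0,-0.5,0.3],[0,1,-133,0.16,0,-0.5,-0.5],[0,1,-133,0.16,0,-0.5,-1],[0,1,-133,0.16,0,-0.5,-1],[0,1,-133,0.16,0,-0.5,-1],[0,1,-133,0.16,0,-0.5,-1]]]'

```text
t: 21.55
position: [0.5899, -0.1465, 0.0154]
eef_rot: [-3.133, 1.566, -0.338]
ft_force: [-1.0, 0.8, 7.1]
opening: 0.0306
```

Emit:
move_arm --commands '[[[0,0,50,0,0,0,-1],[0,0,100,0,0,0,-1],[-138,-220,100,0,0,0,-1],[-138,-220,100,0,0,0,-1],[-138,-220,100,0,0,0,-1],[-138,-220,100,0,0,0,-1],[-138,-220,100,0,0,0,-1],[-138,-220,100,0,0,0,-1],[-138,-220,60,0,0,0,-1],[-138,-220,60,0,0,0,-1]]]'

```text
t: 22.8
position: [0.4518, -0.3639, 0.0735]
eef_rot: [-1.45, 1.568, 1.347]
ft_force: [0.4, -1.4, -0.4]
opening: 0.0307
```

```bash
python3 - <<'E'
from h import *
st()
c,s=cam("side","s8.png");ct,t=cam("top","t8.png")
a=cv2.resize(s[80:220,280:420],None,fx=2.85,fy=2.85,interpolation=cv2.INTER_CUBIC)
b=cv2.resize(t[190:330,350:490],None,fx=2.85,fy=2.85,interpolation=cv2.INTER_CUBIC)
cv2.imwrite("pics/m8.png",cv2.convertScaleAbs(np.hstack([a,b]),alpha=1.7))
k=blob(cv2.imread("pics/s7.png"),(0,130,40),(15,255,255),(325,140,385,182));print(k.min(0),k.max(0)); print("dish",circ(ray(c,k,.026)))
E
```

```text
t 22.8 pos [ 451.8 -363.9   73.5] down [ 0.001  0.003 -1.   ] jaw yaw -109.76 q [-0.88  0.59  1.44  0.    1.12  1.03] F [ 0.4 -1.4 -0.4] op 30.7
[329.625 144.125] [378.375 178.625]
dish (array([ 0.44631146, -0.35495686]), np.float64(0.08868665090503512))
```

View pics/m8.png

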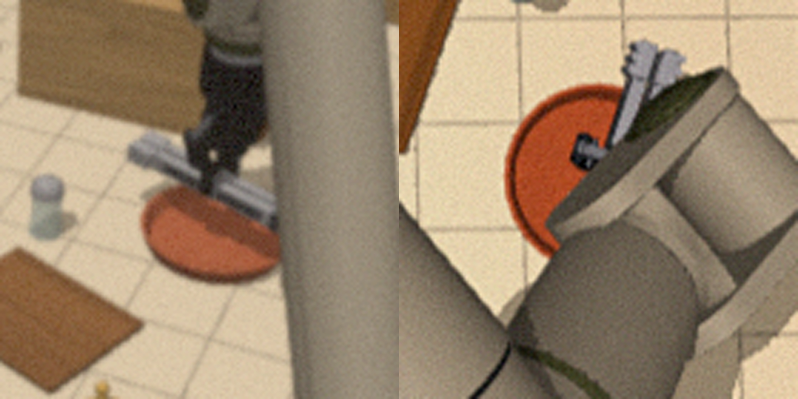

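Emit:
move_arm --commands '[[[0,-2,-20,0,0,0,-1],[0,-2,-35,0,0,0,-1],[0,-2,-41,0,0,0,-1],[0,-2,-43,0,0,0,-1],[0,-2,-45,0,0,0,-1],[0,-2,-45,0,0,0,-1]]]'

```text
t: 23.65
position: [0.4529, -0.3678, 0.0315]
eef_rot: [3.1, 1.566, -0.386]
ft_force: [0.7, 0.1, -0.3]
opening: 0.0307
```

Emit:
move_arm --commands '[[[-1,1,-2,0,0,0,-1],[-1,1,-4,0,0,0,-1],[-1,1,-5,0,0,0,-1],[-1,1,-5,0,0,0,-1]]]'

```text
t: 24.15
position: [0.452, -0.3669, 0.0293]
eef_rot: [2.921, 1.564, -0.565]
ft_force: [-6.4, 6.4, 24.5]
opening: 0.0307
```

Emit:
move_arm --commands '[[[0,0,1,0,0,0,0],[0,0,2,0,0,0,0.3],[0,0,2,0,0,0,0.3],[0,0,50,0,0,0,0.3],[0,0,110,0,0,0,0.3],[48,367,150,0,0,1.6,0.5],[48,367,150,0,0,1.6,0.5],[48,367,150,0,0,1.6,0.5],[48,367,150,0,0,1.6,0.5],[48,367,150,0,0,1.6,0.5],[48,367,150,0,0,1.6,0.5],[48,367,150,0,0,1.6,0.5]]]'

```text
t: 25.65
position: [0.5, 0.0036, 0.1795]
eef_rot: [2.998, 1.564, -0.344]
ft_force: [-0.5, -0.7, 0.7]
opening: 0.0641
```

```bash
python3 - <<'E'
from h import *
st()
c,s=cam("side","s9.png");ct,t=cam("top","t9.png")
a=cv2.resize(s[80:220,280:420],None,fx=2.85,fy=2.85,interpolation=cv2.INTER_CUBIC)
b=cv2.resize(t[190:330,350:490],None,fx=2.85,fy=2.85,interpolation=cv2.INTER_CUBIC)
cv2.imwrite("pics/m9.png",cv2.convertScaleAbs(np.hstack([a,b]),alpha=1.7))
k=blob(t,(4,150,40),(15,255,140),(380,213,460,292)); print("dish top",circ(ray(ct,k,.026)))
k=blob(s,(0,0,95),(180,35,255),(185,268,212,292)); print("cap side (px)",k.min(0),k.max(0),circ(ray(c,k,.075)))
k=blob(t,(0,0,85),(180,30,255),(153,170,185,198)); print("cap top",circ(ray(ct,k,.08)))
E
```

```text
t 25.65 pos [500.    3.6 179.5] down [ 0.007 -0.002 -1.   ] jaw yaw -101.45 q [-0.23  0.34  1.53 -0.    1.27  1.54] F [-0.5 -0.7  0.7] op 64.1
dish top (array([ 0.45454808, -0.3506957 ]), np.float64(0.07491350095413729))
cap side (px) [186.375 269.375] [205.625 285.875] (array([0.63100637, 0.3013839 ]), np.float64(0.023023021905647777))
cap top (array([0.63082366, 0.30142055]), np.float64(0.022792903056544352))
```

View pics/m9.png

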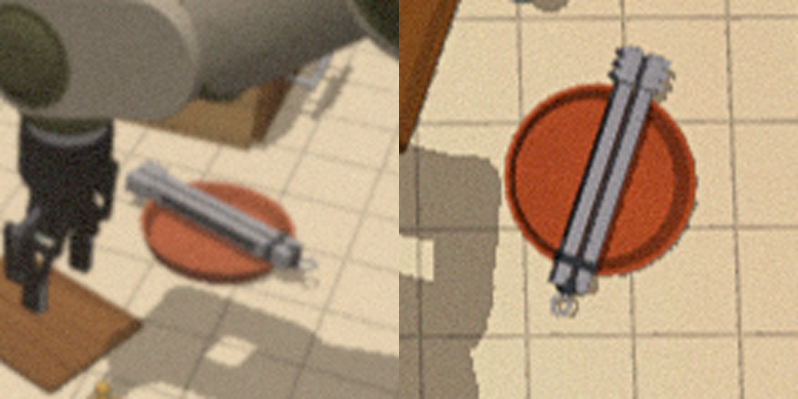

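Emit:
move_arm --commands '[[[131,298,0,0,0.08,0,0.5],[131,298,0,0,0.08,0,0.5],[131,298,0,0,0.08,0,0.5],[131,298,0,0,0.08,0,0.5],[131,298,0,0,0.08,0,0.5],[131,298,0,0,0.08,0,0.5],[131,298,0,0,0.08,0,0.5],[131,298,-50,0,0.08,0,0.5],[131,298,-70,0,0.08,0,0.5],[131,298,-70,0,0.08,0,0.5]]]'

```text
t: 27.0
position: [0.6305, 0.2958, 0.1079]
eef_rot: [0.973, 1.565, -2.375]
ft_force: [0.0, -0.1, 1.1]
opening: 0.0641
```

Emit:
move_arm --commands '[[[0,6,0,0,0,0,0.5],[0,6,-30,0,0,0,0.5],[0,6,-58,0,0,0,0.5],[0,6,-58,0,0,0,0.5],[0,6,-58,0,0,0,0],[0,6,-58,0,0,0,-1],[0,6,-58,0,0,0,-1],[0,6,-58,0,0,0,-1],[0,6,-58,0,0,0,-1]]]'

```text
t: 28.12
position: [0.6315, 0.302, 0.0524]
eef_rot: [1.641, 1.567, -1.708]
ft_force: [-0.9, -0.8, 6.5]
opening: 0.0436
```

```bash
python3 -c "
from h import *
st()"
```

```text
t 28.12 pos [631.5 302.   52.4] down [-0.    -0.003 -1.   ] jaw yaw -101.84 q [ 0.28  0.79  1.06 -0.    1.29  2.06] F [-0.9 -0.8  6.5] op 43.6
```

Emit:
move_arm --commands '[[[0,0,60,0,0,0,-1],[0,0,120,0,0,0,-1],[0,0,130,0,0,0,-1],[-170.5,59,130,0,0,0,-1],[-170.5,59,130,0,0,0,-1],[-170.5,59,130,0,0,0,-1],[-170.5,59,130,0,0,0,-1],[-170.5,59,130,0,0,0,-1],[-170.5,59,100,0,0,0,-1],[-170.5,59,80,0,0,0,-1],[-170.5,59,80,0,0,0,-1]]]'

```text
t: 29.5
position: [0.4616, 0.36, 0.1308]
eef_rot: [1.173, 1.565, -2.176]
ft_force: [-0.2, 0.3, -2.0]
opening: 0.0438
```

```bash
python3 - <<'E'
from h import *
st()
c,s=cam("side","s10.png")
cv2.imwrite("pics/m10.png",cv2.convertScaleAbs(cv2.resize(s[250:400,190:340],None,fx=3.6,fy=3.6,interpolation=cv2.INTER_CUBIC),alpha=1.6))
E
```

```text
t 29.5 pos [461.6 360.  130.8] down [-0.003 -0.005 -1.   ] jaw yaw -101.93 q [ 0.46  0.53  1.35 -0.    1.27  2.24] F [-0.2  0.3 -2. ] op 43.8
```

View pics/m10.png

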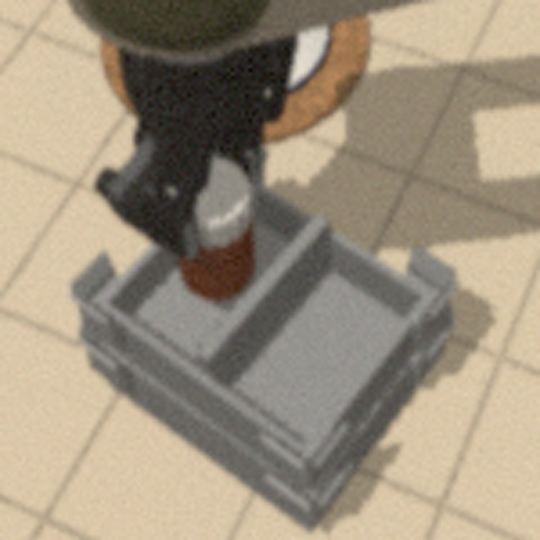

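Emit:
move_arm --commands '[[[0,0,-12,0,0,0,-1],[0,0,-22,0,0,0,-1],[0,0,-26,0,0,0,-1],[0,0,-28,0,0,0,-1],[0,0,-29,0,0,0,-1],[0,0,-29,0,0,0,-1]]]'

```text
t: 30.3
position: [0.4621, 0.3605, 0.1033]
eef_rot: [1.553, 1.567, -1.796]
ft_force: [-0.1, -0.2, -1.0]
opening: 0.0432
```

Emit:
move_arm --commands '[[[0,0,-1,0,0,0,-1],[0,0,-2,0,0,0,-1],[0,0,-2,0,0,0,0],[0,0,-2,0,0,0,0.4],[0,0,-2,0,0,0,0.4],[0,0,30,0,0,0,0.4],[0,0,90,0,0,0,0.4],[0,0,120,0,0,0,0.4],[40,-360,120,0,0,0,0.4],[40,-360,120,0,0,0,0.4],[40,-360,120,0,0,0,0.4],[40,-360,120,0,0,0,0.4]]]'

```text
t: 31.8
position: [0.4896, 0.1102, 0.2232]
eef_rot: [1.611, 1.567, -1.738]
ft_force: [1.6, 0.8, -0.4]
opening: 0.0598
```

Emit:
move_arm --commands '[[[20,-160,0,0,0,0,0.4],[20,-160,0,0,0,0,0.4],[20,-160,0,0,0,0,0.4],[20,-160,0,0,0,0,0.4],[20,-160,0,0,0,0,0.4],[20,-160,0,0,0,0,0.4]]]'

```text
t: 32.55
position: [0.5095, -0.0487, 0.2233]
eef_rot: [1.596, 1.567, -1.752]
ft_force: [0.4, 0.4, 1.0]
opening: 0.0597
```

```bash
python3 - <<'E'
from h import *
st()
c,s=cam("side","s11.png");ct,t=cam("top","t11.png")
a=cv2.resize(s[130:400,190:410],(400,490));b=cv2.resize(t[140:320,95:240],(395,490))
cv2.imwrite("pics/m11.png",cv2.convertScaleAbs(np.hstack([a,b]),alpha=1.6))
g=lambda *a:blob(t,*a)
print("cup",circ(ray(ct,g((100,120,0),(125,255,120),(262,145,296,178)),.055)))
print("mortar",circ(ray(ct,g((12,130,30),(28,255,200),(260,238,295,272)),.06)))
E
```

```text
t 32.55 pos [509.5 -48.7 223.3] down [-0.001 -0.003 -1.   ] jaw yaw -101.81 q [-0.33  0.32  1.42 -0.    1.41  1.45] F [0.4 0.4 1. ] op 59.7
cup (array([0.6880576, 0.0074299]), np.float64(0.02626313709068505))
mortar (array([0.44783751, 0.00553796]), np.float64(0.02166653369106632))
```

View pics/m11.png

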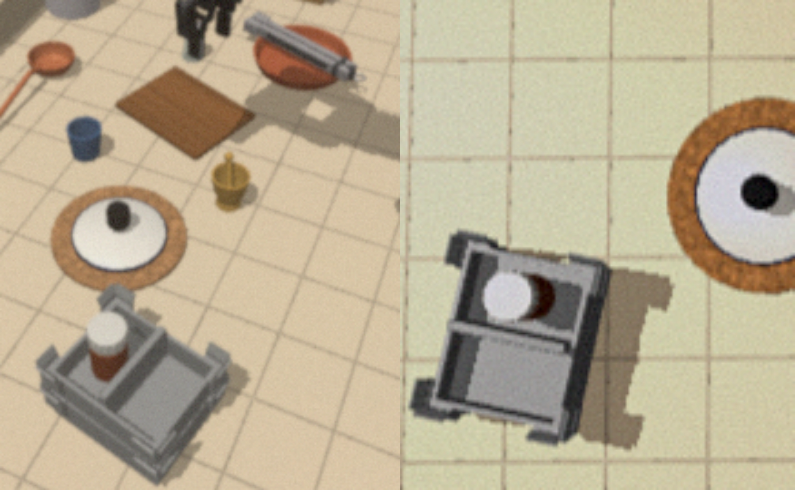

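```bash
python3 - <<'E'
from h import *
for f in("side0","s11"):
    k=blob(cv2.imread(f"pics/{f}.png"),(14,130,25),(28,255,255),(295,205,340,255)); print(k.min(0),k.max(0))
env.job_done()
E
```

```text
[306.875 214.625] [325.875 245.375]
[306.875 214.375] [326.125 245.125]
the job is handed in; nothing more can be done
```

The job is done and handed in at about 32.6 s, well inside the 141 s limit.

**Order of moves:** I set the tongs on the board, then stacked the divided tray on the base tray. The lid went on the cork mat, the tongs across the dish, and the jar into the tray's far compartment.

**Last checks:**
- **Tray:** it sits level and inside the lugs in both views. It made contact at exactly the seated height, within about 0.1 mm.
- **Lid:** knob up, within about 2.5 mm of the mat centre in both cameras.
- **Tongs:** they rest on the dish rim at both sides, and the axis runs through the centre. They sit roughly 10 mm towards the tip end lengthwise, judged from a picture.
- **Jar:** it stands upright inside the compartment.
- **Board:** bare.
- **Cup:** position unchanged to 0.2 mm.
- **Mortar:** side-view outline unchanged to about 0.3 px.

**Checks that disagreed:**
- **Mortar, top view:** the final fit was several millimetres off. The arm was hanging over it and the fitted circle came out too small, so I trusted the side view.
- **Dish, late fits:** the arm or the tongs were in the way, so I used the first fit instead.

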